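# Pin the swing arm of a watch casing press

## Robot

A 7-joint arm with a two-finger parallel gripper is mounted at the origin on the work surface. World frame = base frame: x ahead of the robot, y to its left, z up, the work surface at z = 0. Lengths are in m, angles in rad, forces in N, time in s.
With the tool pointing down it reaches from about 0.425 to 0.975 m from the base axis. Payload 16.7 kg.
Tool frame: the origin (TCP) lies midway between the tips of the shut fingers; the grasp point (between the pads) lies bot.grip_point_offset behind it (bot.grip_point_offset is the distance from the TCP to the grasp point, in m); z points along the fingers, y is the line along which they close (so a half turn about z gives the same grasp; the last joint's range is limited). The gripper opens to 85 mm and grips with 20 to 120 N. Pads are 22 mm wide; open, the fingers measure 114 mm over their backs; the gripper's body (76 mm by 85 mm) begins 54 mm behind the grasp point. The pads swing forward as they close: fully open they stand 13 mm farther back than shut.
Start: joints at [1.137, 0.426, 0.074, 1.606, -0.034, 1.111, -0.067], TCP at [0.19, -0.648, 0.231] pointing down, gripper open.
Joint ranges: [-2.85, 2.85], [-0.5, 2.14], [-1.23, 1.37], [0.21, 2.46], [-1.02, 4.16], [0.16, 2.05], [-2.73, 2.73]. Speed limits (rad/s): [1.89, 1.89, 2.39, 2.39, 3.01, 3.01, 3.01].

## Interface

Orientations are given as [roll, pitch, yaw] about the fixed x, y, z axes, in that order (R = Rz(yaw) Ry(pitch) Rx(roll)).
In Python, from plant import bot gives the robot as it stands.
- The arm moves only by the tool move_arm, never from a script. Its argument "increments" is a list of rows, each an object of numbers: "x", "y", "z": the shift along the tool's x, y, z in units of 0.25 m (1.0 is 0.25 m); "spin": the turn about the tool's z in units of 90 degrees (1.0 is 90 degrees). A call has 1 to 20 rows; each row is the pose to reach, as a shift and turn from the pose commanded when the call began, along the tool's axes at that moment; what a row does not reach only later rows make up. A row lasts 1/8 s, in which the tool goes at most 62.5 mm and 10.7 degrees, less where a joint would pass 70% of its speed; a pose out of reach is approached as far as the arm can. A call with a number of a shift or a turn outside -1 to 1 is refused whole. A call with a gripper value outside its range is refused whole. "jaw" is the opening, from 0 (shut) to 1 (fully open), set as the call begins (left out, the last holds). The fingers move at their own pace and stop on an object; the grip force is fixed at half the most. Time passes only in rows, so rows that repeat a pose let the fingers close. It gives the time, the measured TCP pose, the force, the opening and the grip force at its end, in the units of the state.
- bot.state(): the state, without advancing time (a new reading comes with each control period).
- bot.grab_frame(name): name is "scene" or "top"; returns a dict with "pixels" (384x512x3 uint8, red, green, blue), "K" (3x3 intrinsics, pixels), "world_to_cam" (4x4, takes a point from world to camera coordinates). Camera axes: x right, y up, looking along -z (the intrinsics and any distortion apply to the point x, -y, -z); pixel columns grow to the right and rows downward; lengths in m; the calibration is good to about 2 mm. A picture is of the moment at which its call begins. There is no depth.
- bot.close_job(): hands the job in; it is judged then, once.
The state is a dict: "t": time; "q": joint angles; "qvel": joint speeds; "joint_torque": joint torques, N m; "tool_pos": TCP position; "tool_rot": TCP orientation; "wrist_force": force on the tool from outside, world axes, zero at the start; "moment": the same for the moment, N m; "grip_width": finger opening in m; "gripper_force": force on a finger pad.
Only numpy, scipy, OpenCV 4.12 (cv2) and the standard library are available. Lean on these libraries where they do the work, as an engineer would, in place of code of your own. Each camera call takes 0.05 s, during which the arm holds its last target. There are 200 camera calls.

## Task

Lock the swing arm of the casing press for work: take the blue-headed lock pin out of the wooden stand and put it upright down through the lined-up holes of the fork and the arm, all the way home until its collar rests on the fork, and let go. Leave the red and the yellow pin where they stand.

Things in the scene. Friction and masses are not known exactly. Their poses are not given: they have to be found in the camera images.
- blue_pin_head (a point): Centre of the blue pin's head, a plastic cylinder 22 mm across, 50 tall; below it a collar 36 across, 5 thick (underside 30 mm below this point), then a 14 mm shank 45 long, its last 15 mm tapered to 4 (tip 75 mm below this point). z up. 0.1 kg. Hangs by its collar in one of 3 holes, 80 mm apart in a row, of a wooden stand 230 x 60, 50 high; pull it straight up 45 mm to free it.
- fork_hole (a point): Centre of the hole's mouth in the dark steel fork's flat top (64 mm square, brass rim round the hole), 76 mm above the bench, z up. 24 mm holes run 36 mm down through upper lug, aluminium arm end and lower lug; 26 mm free space below. The press is fixed and reaches 235 mm along +y, 55 along -y, 60 along x either way, none of it higher. A light spring holds the arm at its stop; it gives a little.
- red_pin_head (a point): Centre of the red head of another lock pin, shaped as the blue one, upright in the same stand, z up. Not wanted: stays in the stand.
- yellow_pin_head (a point): Centre of the yellow head of another lock pin, shaped as the blue one, upright in the same stand, z up. Not wanted: stays in the stand.

How it is judged:
At the end, for the whole second after the job is handed in: The blue pin stands in the fork's hole: its head's centre within 12 mm of the hole's axis and less than 35 mm above the fork's top (collar down on the fork to within 5 mm), upright within 10 degrees. The red and yellow pins are within 30 mm of where they started (z of blue_pin_head in the frame of fork_hole between 0.02 and 0.035 m and horizontal distance between blue_pin_head and fork_hole below 0.012 m and angle between blue_pin_head's own z axis and vertical below 0.175 rad and distance of each of red_pin_head, yellow_pin_head from where it was at the start of the episode below 0.03 m); the robot touches nothing.
It fails at once if the red or the yellow pin is moved more than 30 mm (distance of any of red_pin_head, yellow_pin_head from where it was at the start of the episode above 0.03 m).
It also fails if it takes over 38 s, if anything falls off the work surface, if the arm or the gripper's body presses on something with over 40 N, if the wrist force passes 120 N, or if a joint passes its speed limit or range.

## Working session

There is one attempt and no reset: what is moved stays moved. The work goes in short steps, Python scripts to look and compute and a tool call to move; the robot and the scene stay as the last step left them, time stands still between calls to the robot, and variables do not carry over. Pictures are saved under pics/ and viewed, at most 10 in all, crops included, and the job is handed in when it is done.

Besides the shell and the picture viewer there is one more tool, called as name(argument=value, ...) on one line, values as JSON. move_arm: Moves the arm, as the interface text tells. Shifts and turns lie within -1 to 1; 1 stands for 0.25 m of shift or 90 degrees of turn. Its arguments: {"type":"object","properties":{"increments":{"type":"array","items":{"type":"object","properties":{"x":{"type":"number"},"y":{"type":"number"},"z":{"type":"number"},"spin":{"type":"number"}}}},"jaw":{"type":"number"}},"required":["increments"]}

```bash
mkdir -p pics
python3 - <<'E'
from plant import bot
import cv2,pickle
d={}
for n in("scene","top"):
    f=bot.grab_frame(n); d[n]=f; cv2.imwrite(f"pics/{n}0.png",f["pixels"][:,:,::-1]); print(n,f["K"],f["world_to_cam"],[k for k in f])
pickle.dump(d,open("f0.pkl","wb"))
s=bot.state(); print(s, bot.grip_point_offset)
E
```

```text
scene [[380.21331022   0.         263.1484588 ]
 [  0.         380.21331022 189.24751489]
 [  0.           0.           1.        ]] [[-0.17345225  0.98455719  0.02369492  0.15693673]
 [-0.55491572 -0.11758124  0.82355522  0.21042489]
 [ 0.81362329  0.12969883  0.56674099 -1.22217822]
 [ 0.          0.          0.          1.        ]] ['pixels', 'K', 'world_to_cam']
top [[484.21337214   0.         259.74546497]
 [  0.         484.21337214 183.99824308]
 [  0.           0.           1.        ]] [[-0.02680928 -0.99957712 -0.01126278 -0.05612984]
 [ 0.99422899 -0.02783321  0.10360512 -0.55200912]
 [-0.10387479 -0.00842021  0.99455474 -1.21537475]
 [ 0.          0.          0.          1.        ]] ['pixels', 'K', 'world_to_cam']
{'t': 0.1, 'q': array([ 1.13645726,  0.42664486,  0.07385823,  1.60653307, -0.0341087 ,
        1.11083635, -0.06708365]), 'qvel': array([-0.00087404, -0.00150032,  0.00068605, -0.00063957,  0.00073454,
        0.00064065,  0.00019482]), 'joint_torque': array([ 7.52516265e-03, -9.51539040e+01,  3.77147600e+00, -4.64403033e+01,
        1.97076320e-02,  6.52487899e-03, -1.11929648e-04]), 'tool_pos': array([ 0.18954604, -0.64745028,  0.23070159]), 'tool_rot': array([-3.14043272e+00,  7.38068721e-05,  2.84815507e-01]), 'wrist_force': array([ 0.90647574,  1.10835374, -0.78271865]), 'moment': array([-0.00324628,  0.00140488,  0.01843992]), 'gripper_force': 0.0, 'grip_width': 0.08557985105739435} 0.0187
```

View pics/scene0.png

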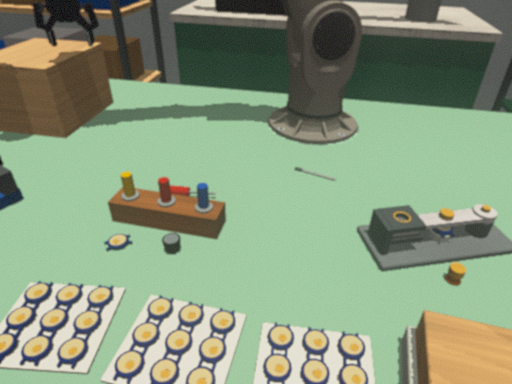

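View pics/top0.png

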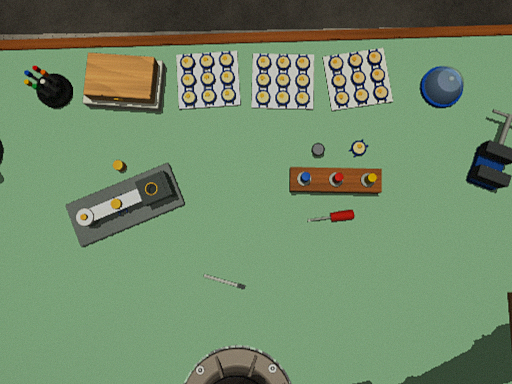

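The scene view shows blue, red and yellow heads at about (203,195), (165,190) and (128,185), with the fork ring at (402,217). In the top view they are at about (305,178), (339,178), (372,178) and the ring at (151,188). Next I'll measure them more exactly.

```bash
cat > h.py <<'E'
import numpy as np,cv2
def ray(f,uv):
    W=f["world_to_cam"];R=W[:3,:3];c=-R.T@W[:3,3]
    d=np.linalg.inv(f["K"])@[uv[0],uv[1],1]
    return c,R.T@(d*[1,-1,-1])
def onz(f,uv,z):
    c,d=ray(f,uv);return c+d*(z-c[2])/d[2]
def proj(f,p):
    q=f["world_to_cam"]@np.append(p,1);u=f["K"]@(q[:3]*[1,-1,-1]);return u[:2]/u[2]
def tri(fs,uvs):
    A=np.zeros((3,3));b=np.zeros(3)
    for f,u in zip(fs,uvs):
        c,d=ray(f,u);d=d/np.linalg.norm(d);P=np.eye(3)-np.outer(d,d);A+=P;b+=P@c
    return np.linalg.solve(A,b)
def crop(f,u0,v0,w,h,k,name):
    cv2.imwrite(name,cv2.resize(f["pixels"][v0:v0+h,u0:u0+w,::-1],None,fx=k,fy=k,interpolation=cv2.INTER_CUBIC))
def blob(f,lo,hi,box):
    u0,v0,u1,v1=box;h=cv2.cvtColor(f["pixels"][v0:v1,u0:u1],cv2.COLOR_RGB2HSV)
    m=cv2.inRange(h,lo,hi);n,l,s,c=cv2.connectedComponentsWithStats(m)
    return [(s[i,4],(s[i,:4]+[u0,v0,0,0]).tolist(),(c[i]+[u0,v0]).round(2)) for i in range(1,n) if s[i,4]>8]
E
python3 - <<'E'
import pickle;from h import *
d=pickle.load(open("f0.pkl","rb"));t=d["top"];s=d["scene"]
print("blue",blob(t,(100,120,40),(125,255,255),(290,160,320,200)),blob(s,(100,120,40),(125,255,255),(190,175,220,215)))
print("red",blob(t,(170,150,60),(180,255,255),(325,165,350,190)),blob(t,(0,150,60),(6,255,255),(325,165,350,190)))
print("yel",blob(t,(20,150,60),(32,255,255),(360,165,385,190)))
print("ring",blob(t,(12,90,40),(32,255,255),(138,176,166,200)),blob(s,(12,110,60),(32,255,255),(385,205,418,230)))
a=cv2.resize(t["pixels"][155:205,280:390,::-1],None,fx=7,fy=7,interpolation=cv2.INTER_CUBIC)[:, :770]
b=cv2.resize(t["pixels"][165:200,135:185,::-1],None,fx=7,fy=7,interpolation=cv2.INTER_CUBIC)
c=cv2.resize(s["pixels"][200:235,370:430,::-1],None,fx=7,fy=7,interpolation=cv2.INTER_CUBIC)
o=np.zeros((600,780,3),np.uint8);o[:350,:770]=a;o[352:597,:350]=b;o[352:597,355:775]=c
cv2.imwrite("pics/m.png",o)
E
```

```text
blue [(np.int32(60), [301, 172, 9, 9], array([305.33, 176.18]))] [(np.int32(48), [198, 183, 9, 7], array([201.94, 186.29]))]
red [] [(np.int32(59), [335, 173, 9, 9], array([338.63, 176.64]))]
yel [(np.int32(68), [368, 173, 9, 9], array([371.85, 177.13]))]
ring [(np.int32(80), [145, 182, 13, 14], array([150.76, 188.41]))] [(np.int32(80), [393, 211, 18, 11], array([401.94, 215.54]))]
```

View pics/m.png

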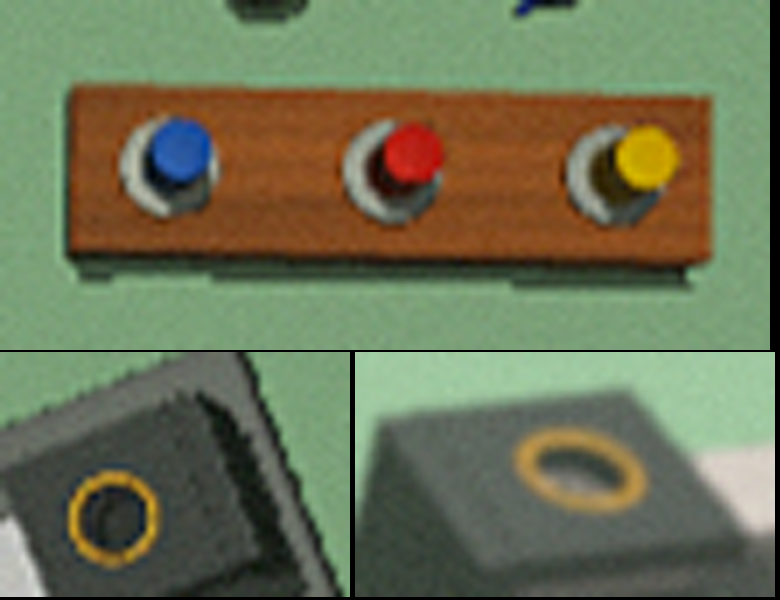

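Run:
```python
import pickle;from h import *
d=pickle.load(open("f0.pkl","rb"));t=d["top"];s=d["scene"]
P={n:onz(t,u,.105) for n,u in dict(b=(305.3,176.15),r=(338.7,176.6),y=(371.85,177.1)).items()}
F=onz(t,(150.8,188.3),.076);F2=onz(s,(401.9,215.9),.076);F3=tri([t,s],[(150.8,188.3),(401.9,215.9)])
print(P,F,F2,F3,np.linalg.norm(P['b']-P['y']))
e=P['y']-P['b'];print("row az",np.degrees(np.arctan2(e[1],e[0])))
for n,p in P.items(): print(n,"scene head top proj",proj(s,p), "az",np.degrees(np.arctan2(p[1],p[0])))
print("fork az",np.degrees(np.arctan2(F[1],F[0])))
crop(s,180,170,50,50,10,"pics/b.png")
```

```text
{'b': array([ 0.55820267, -0.18218245,  0.105     ]), 'r': array([ 0.5548477 , -0.26248383,  0.105     ]), 'y': array([ 0.55139446, -0.34203834,  0.105     ])} [0.54213532 0.19805574 0.076     ] [0.54010872 0.19853947 0.076     ] [0.54201163 0.1978675  0.07737659] 0.16000080342696685
row az -92.43873458538792
b scene head top proj [202.50926067 184.80003762] az -18.075299859318672
r scene head top proj [163.54145065 179.11176155] az -25.31759795957231
y scene head top proj [126.29852939 173.63700085] az -31.811953717109574
fork az 20.068527160154712
```

View pics/b.png

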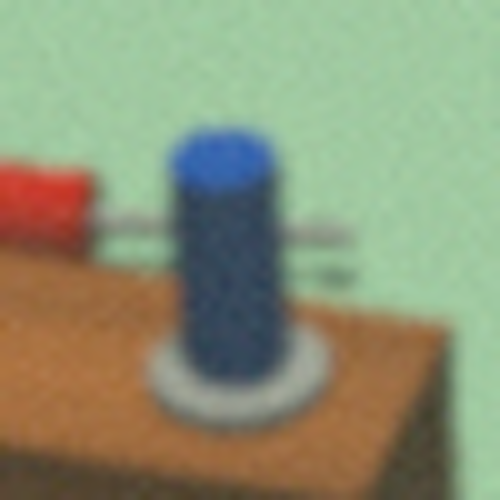

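The blue head lies at about (0.558, -0.182) and the hole at (0.541, 0.198). The stand row runs at -92.4°, so I'll turn the tool to a yaw of 87.6° and close the fingers across the row.

move_arm(increments=[{"x":0.2,"y":-0.14,"z":-0.08,"spin":-0.08},{"x":0.4,"y":-0.28,"z":-0.08,"spin":-0.16},{"x":0.6,"y":-0.42,"z":-0.08,"spin":-0.24},{"x":0.8,"y":-0.56,"z":-0.08,"spin":-0.32},{"x":0.97,"y":-0.68,"z":-0.08,"spin":-0.4},{"x":0.97,"y":-0.68,"z":-0.08,"spin":-0.4},{"x":0.97,"y":-0.68,"z":-0.08,"spin":-0.4},{"x":0.97,"y":-0.68,"z":-0.08,"spin":-0.4}], jaw=1)

```text
t: 1.1
tool_pos: [0.3736, -0.4175, 0.2511]
tool_rot: [-3.141, 0.0, 0.91]
wrist_force: [0.1, 0.7, 0.1]
grip_width: 0.0851
gripper_force: 0.0
```

move_arm(increments=[{"x":0.2,"y":0.01,"spin":-0.1},{"x":0.4,"y":0.01,"spin":-0.2},{"x":0.6,"y":0.01,"spin":-0.3},{"x":0.8,"y":0.01,"spin":-0.39},{"x":1.0,"y":0.01,"spin":-0.39},{"x":1.0,"y":0.01,"spin":-0.39},{"x":1.0,"y":0.01,"spin":-0.39}])

```text
invalid input at $.increments[0]: expected keys x, y, z, spin
```

Run:
```python
from plant import bot
import numpy as np
from scipy.spatial.transform import Rotation as R
s=bot.state();p=s["tool_pos"];r=R.from_euler("xyz",s["tool_rot"])
print(p,s["tool_rot"],r.inv().apply(np.array([.5585,-.182,.066])-p)/.25,(s["tool_rot"][2]-np.radians(87.56))/np.pi*2)
```

```text
[ 0.37362563 -0.41751499  0.25109099] [-3.14114000e+00  2.21200974e-04  9.10496625e-01] [1.19778409 0.0065805  0.74009613] -0.3932487349627651
```

move_arm(increments=[{"x":0.2,"y":0.01,"z":0,"spin":-0.1},{"x":0.4,"y":0.01,"z":0,"spin":-0.2},{"x":0.6,"y":0.01,"z":0,"spin":-0.3},{"x":0.8,"y":0.01,"z":0,"spin":-0.39},{"x":1.0,"y":0.01,"z":0,"spin":-0.39},{"x":1.0,"y":0.01,"z":0,"spin":-0.39},{"x":1.0,"y":0.01,"z":0,"spin":-0.39}])

```text
t: 1.98
tool_pos: [0.5288, -0.2214, 0.251]
tool_rot: [-3.141, 0.0, 1.524]
wrist_force: [-0.3, -0.5, 0.3]
grip_width: 0.0853
gripper_force: 0.0
```

Run:
```python
from plant import bot
import numpy as np
from scipy.spatial.transform import Rotation as R
s=bot.state();p=s["tool_pos"];r=R.from_euler("xyz",s["tool_rot"])
print(s["t"],p,s["tool_rot"],r.inv().apply(np.array([.5585,-.182,.066])-p)/.25,(s["tool_rot"][2]-np.radians(87.56))/np.pi*2)
```

```text
1.975 [ 0.52884789 -0.22140761  0.25100389] [-3.14089576e+00  1.27784265e-04  1.52404913e+00] [0.16309539 0.11162844 0.73991713] -0.00264908108460908
```

move_arm(increments=[{"x":0.163,"y":0.112,"z":0,"spin":0},{"x":0.163,"y":0.112,"z":0.1,"spin":0},{"x":0.163,"y":0.112,"z":0.25,"spin":0},{"x":0.163,"y":0.112,"z":0.4,"spin":0},{"x":0.163,"y":0.112,"z":0.52,"spin":0},{"x":0.163,"y":0.112,"z":0.6,"spin":0},{"x":0.163,"y":0.112,"z":0.68,"spin":0},{"x":0.163,"y":0.112,"z":0.74,"spin":0},{"x":0.163,"y":0.112,"z":0.74,"spin":0},{"x":0.163,"y":0.112,"z":0.74,"spin":0}])

```text
t: 3.22
tool_pos: [0.5597, -0.1808, 0.0669]
tool_rot: [3.141, 0.0, 1.526]
wrist_force: [0.4, 0.3, 0.3]
grip_width: 0.0852
gripper_force: 0.0
```

Run:
```python
from plant import bot
from h import *
f=bot.grab_frame("scene");g=bot.grab_frame("top")
o=np.zeros((480,800,3),np.uint8)
for i,(x,u,v) in enumerate([(f,160,140),(g,265,130)]):
    o[:,i*400:i*400+400]=cv2.resize(x["pixels"][v:v+96,u:u+80,::-1],(400,480),interpolation=cv2.INTER_CUBIC)
cv2.imwrite("pics/pre.png",o);s=bot.state();print(s["tool_pos"],s["tool_rot"],s["wrist_force"])
```

```text
[ 0.55974822 -0.18082861  0.0671389 ] [3.14037365e+00 3.07539256e-04 1.52569873e+00] [-1.15078704 -0.18531952 -0.12296746]
```

View pics/pre.png

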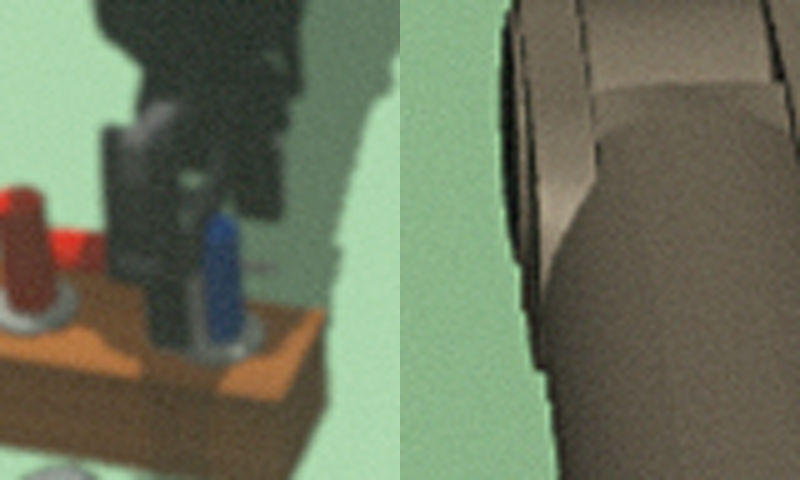

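The near finger is at crop (175,300) and the pin head at (225,280). That parallax fits the pin being centred between the open pads. I'll close and lift straight up.

move_arm(increments=[{"x":0,"y":0,"z":0,"spin":0},{"x":0,"y":0,"z":0,"spin":0},{"x":0,"y":0,"z":0,"spin":0},{"x":0,"y":0,"z":0,"spin":0},{"x":0,"y":0,"z":0,"spin":0},{"x":0,"y":0,"z":0,"spin":0},{"x":0,"y":0,"z":0,"spin":0},{"x":0,"y":0,"z":0,"spin":0}], jaw=0)

```text
t: 4.32
tool_pos: [0.5593, -0.1808, 0.0665]
tool_rot: [3.141, 0.0, 1.526]
wrist_force: [-1.2, -0.3, 5.7]
grip_width: 0.0208
gripper_force: 58.5
```

move_arm(increments=[{"x":0,"y":0,"z":-0.04,"spin":0},{"x":0,"y":0,"z":-0.1,"spin":0},{"x":0,"y":0,"z":-0.18,"spin":0},{"x":0,"y":0,"z":-0.28,"spin":0},{"x":0,"y":0,"z":-0.4,"spin":0},{"x":0,"y":0,"z":-0.5,"spin":0},{"x":0,"y":0,"z":-0.52,"spin":0},{"x":0,"y":0,"z":-0.52,"spin":0},{"x":0,"y":0,"z":-0.52,"spin":0}])

```text
t: 5.45
tool_pos: [0.5587, -0.1806, 0.1955]
tool_rot: [-3.14, -0.0, 1.526]
wrist_force: [0.0, 0.0, -1.5]
grip_width: 0.0209
gripper_force: 58.7
```

Run:
```python
from plant import bot
from h import *
from scipy.spatial.transform import Rotation as R
f=bot.grab_frame("scene");crop(f,150,90,100,120,5,"pics/held.png")
s=bot.state();p=s["tool_pos"];r=R.from_euler("xyz",s["tool_rot"])
print(s["t"],p,s["tool_rot"],s["grip_width"],s["wrist_force"],r.inv().apply(np.array([.541,.198,p[2]])-p)/.25)
h=p+[0,0,.0135]
for dz in (.025,0,-.025,-.03,-.06,-.075): print(dz,proj(f,h+[0,0,dz])-[150,90])
```

```text
5.5 [ 0.558754   -0.18063694  0.19544278] [-3.14024541e+00 -4.78358430e-04  1.52573642e+00] 0.020457682983712887 [ 0.34659961 -0.24882468 -1.21888335] [ 1.50981141e+00 -1.39165099e-01  9.09721090e-04]
0.025 [48.30691867 33.26068528]
0 [49.33800218 46.28986953]
-0.025 [50.32654016 58.7814314 ]
-0.03 [50.51937307 61.21814533]
-0.06 [51.64388994 75.42799094]
-0.075 [52.18609543 82.27951668]
```

View pics/held.png

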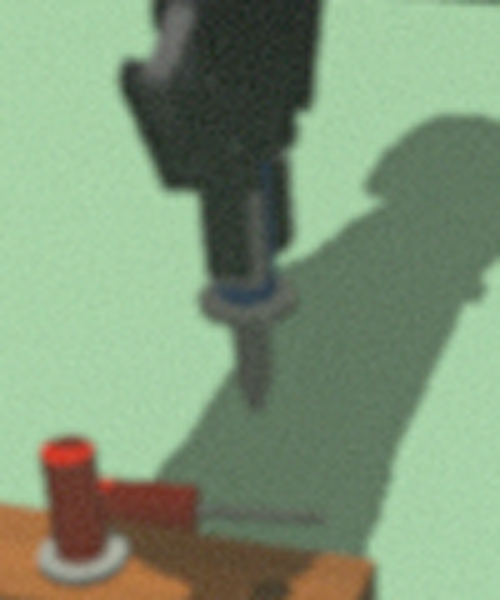

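The pin hangs upright: collar at crop (249,300), tip at (255,408). It sits about 1.5 mm toward -y from the tool axis. Carrying it to the fork.

move_arm(increments=[{"x":0.1,"y":-0.02,"z":0,"spin":0},{"x":0.25,"y":-0.04,"z":0,"spin":0},{"x":0.4,"y":-0.06,"z":0,"spin":0},{"x":0.55,"y":-0.07,"z":0,"spin":0},{"x":0.7,"y":-0.07,"z":0,"spin":0},{"x":0.85,"y":-0.07,"z":0,"spin":0},{"x":1.0,"y":-0.07,"z":0,"spin":0}])

```text
t: 6.38
tool_pos: [0.5527, 0.0709, 0.1957]
tool_rot: [-3.141, -0.0, 1.526]
wrist_force: [1.3, -0.4, -1.0]
grip_width: 0.0208
gripper_force: 58.7
```

move_arm(increments=[{"x":0.15,"y":-0.02,"z":0,"spin":0},{"x":0.3,"y":-0.04,"z":0,"spin":0},{"x":0.42,"y":-0.06,"z":0,"spin":0},{"x":0.5,"y":-0.07,"z":0,"spin":0},{"x":0.516,"y":-0.07,"z":0,"spin":0},{"x":0.516,"y":-0.07,"z":0.1,"spin":0},{"x":0.516,"y":-0.07,"z":0.18,"spin":0},{"x":0.516,"y":-0.07,"z":0.18,"spin":0},{"x":0.516,"y":-0.07,"z":0.18,"spin":0}])

```text
t: 7.5
tool_pos: [0.5417, 0.1993, 0.1517]
tool_rot: [3.141, -0.0, 1.525]
wrist_force: [-0.4, 0.5, -1.0]
grip_width: 0.0205
gripper_force: 58.7
```

Run:
```python
from plant import bot
from h import *
from scipy.spatial.transform import Rotation as R
f=bot.grab_frame("scene");crop(f,355,140,90,100,6,"pics/over.png")
s=bot.state();p=s["tool_pos"];r=R.from_euler("xyz",s["tool_rot"])
print(s["t"],p,s["tool_rot"],s["grip_width"],s["wrist_force"],r.inv().apply(np.array([.541,.1995,p[2]])-p)/.25)
h=p+[0,0,.0135]
for dz in (-.03,-.075): print(dz,(proj(f,h+[0,0,dz])-[355,140])*6)
print((proj(f,[.541,.198,.076])-[355,140])*6)
```

```text
7.55 [0.54175031 0.1994652  0.15200815] [ 3.14087633e+00 -3.70466443e-04  1.52544053e+00] 0.020553772425944326 [-0.12469082  0.88350787  0.10491078] [ 2.96892380e-06 -3.00445887e-03 -2.15107036e-06]
-0.03 [331.3981908  302.39482667]
-0.075 [295.98466498 422.19614176]
[279.97149795 456.92589573]
```

View pics/over.png

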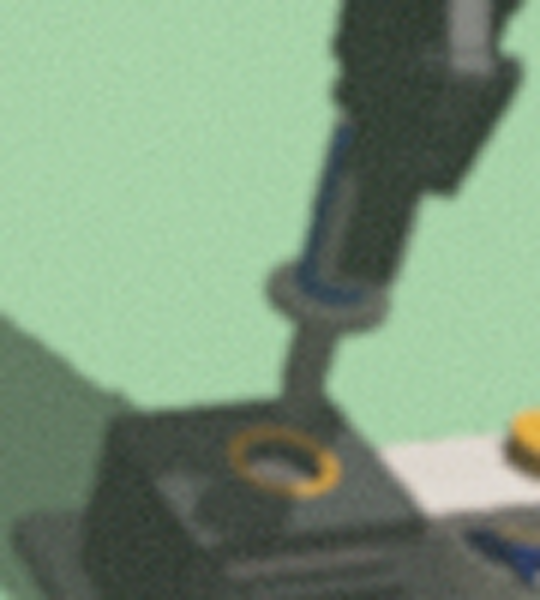

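The tip hides just behind the fork's far side at crop (302,410), with the ring at (286,460). Once lowered the axis comes down on the ring; the pin sits about 2.5 mm toward -y in the grip. I'll nudge it 1 mm and descend in steps, watching the force.

move_arm(increments=[{"x":0.004,"y":-0.002,"z":0,"spin":0},{"x":0.004,"y":-0.002,"z":0.03,"spin":0},{"x":0.004,"y":-0.002,"z":0.06,"spin":0},{"x":0.004,"y":-0.002,"z":0.09,"spin":0},{"x":0.004,"y":-0.002,"z":0.09,"spin":0}])

```text
t: 8.18
tool_pos: [0.5405, 0.2003, 0.128]
tool_rot: [-3.14, 0.0, 1.526]
wrist_force: [0.0, 0.5, -1.5]
grip_width: 0.0207
gripper_force: 58.7
```

move_arm(increments=[{"x":0,"y":0,"z":0.02,"spin":0},{"x":0,"y":0,"z":0.04,"spin":0},{"x":0,"y":0,"z":0.06,"spin":0},{"x":0,"y":0,"z":0.06,"spin":0}])

```text
t: 8.68
tool_pos: [0.5407, 0.2004, 0.1134]
tool_rot: [-3.141, 0.0, 1.526]
wrist_force: [0.2, 0.0, -0.0]
grip_width: 0.0207
gripper_force: 58.7
```

move_arm(increments=[{"x":0,"y":0,"z":0.02,"spin":0},{"x":0,"y":0,"z":0.04,"spin":0},{"x":0,"y":0,"z":0.06,"spin":0},{"x":0,"y":0,"z":0.072,"spin":0},{"x":0,"y":0,"z":0.072,"spin":0}])

```text
t: 9.3
tool_pos: [0.5408, 0.2005, 0.0956]
tool_rot: [-3.141, 0.0, 1.526]
wrist_force: [-0.2, 0.2, -0.3]
grip_width: 0.0207
gripper_force: 58.7
```

move_arm(increments=[{"x":0,"y":0,"z":0.006,"spin":0},{"x":0,"y":0,"z":0.01,"spin":0},{"x":0,"y":0,"z":0.01,"spin":0}])

```text
t: 9.68
tool_pos: [0.5409, 0.2005, 0.0933]
tool_rot: [-3.142, -0.0, 1.526]
wrist_force: [-0.5, 0.3, -0.3]
grip_width: 0.0208
gripper_force: 58.7
```

move_arm(increments=[{"x":0,"y":0,"z":0.005,"spin":0},{"x":0,"y":0,"z":0.006,"spin":0},{"x":0,"y":0,"z":0.006,"spin":0}])

```text
t: 10.05
tool_pos: [0.5411, 0.2006, 0.0925]
tool_rot: [3.141, 0.0, 1.526]
wrist_force: [-2.9, -1.4, 10.7]
grip_width: 0.0206
gripper_force: 60.1
```

Contact came at the expected height: 10.7 N upward with the TCP at 0.0925. Releasing and backing straight up.

move_arm(increments=[{"x":0,"y":0,"z":0,"spin":0},{"x":0,"y":0,"z":-0.01,"spin":0},{"x":0,"y":0,"z":-0.01,"spin":0},{"x":0,"y":0,"z":-0.01,"spin":0},{"x":0,"y":0,"z":-0.01,"spin":0},{"x":0,"y":0,"z":-0.01,"spin":0},{"x":0,"y":0,"z":-0.01,"spin":0}], jaw=1)

```text
t: 10.92
tool_pos: [0.5409, 0.2005, 0.0943]
tool_rot: [-3.142, -0.0, 1.526]
wrist_force: [-0.2, -0.4, -0.5]
grip_width: 0.0856
gripper_force: 0.0
```

move_arm(increments=[{"x":0,"y":0,"z":-0.06,"spin":0},{"x":0,"y":0,"z":-0.15,"spin":0},{"x":0,"y":0,"z":-0.3,"spin":0},{"x":0,"y":0,"z":-0.45,"spin":0},{"x":0,"y":0,"z":-0.5,"spin":0},{"x":-0.2,"y":0,"z":-0.5,"spin":0},{"x":-0.4,"y":0,"z":-0.5,"spin":0},{"x":-0.6,"y":0,"z":-0.5,"spin":0},{"x":-0.8,"y":0,"z":-0.5,"spin":0},{"x":-0.8,"y":0,"z":-0.5,"spin":0}])

```text
t: 12.18
tool_pos: [0.5314, -0.0034, 0.2194]
tool_rot: [-3.141, 0.001, 1.52]
wrist_force: [0.4, 0.5, -0.5]
grip_width: 0.0854
gripper_force: 0.0
```

Run:
```python
from plant import bot
from h import *
f=bot.grab_frame("scene");g=bot.grab_frame("top")
o=np.zeros((480,800,3),np.uint8)
for i,(x,u,v) in enumerate([(f,360,150),(g,110,140)]):
    o[:,i*400:i*400+400]=cv2.resize(x["pixels"][v:v+96,u:u+80,::-1],(400,480),interpolation=cv2.INTER_CUBIC)
cv2.imwrite("pics/end.png",o);print(blob(g,(100,120,40),(125,255,255),(130,165,180,210)))
for n,(u0,v0) in ((0,(360,150)),): print((proj(f,[.541,.198,.131])-[u0,v0])*5)
for u in blob(g,(100,120,40),(125,255,255),(130,165,180,210)): print(onz(g,u[2],.131))
print(bot.state()["t"],bot.state()["tool_pos"])
```

```text
[(np.int32(75), [141, 183, 10, 10], array([145.56, 187.2 ]))]
[243.59164872 210.67459115]
[0.53949096 0.19750368 0.131     ]
12.275 [0.53177076 0.00061862 0.21955958]
```

View pics/end.png

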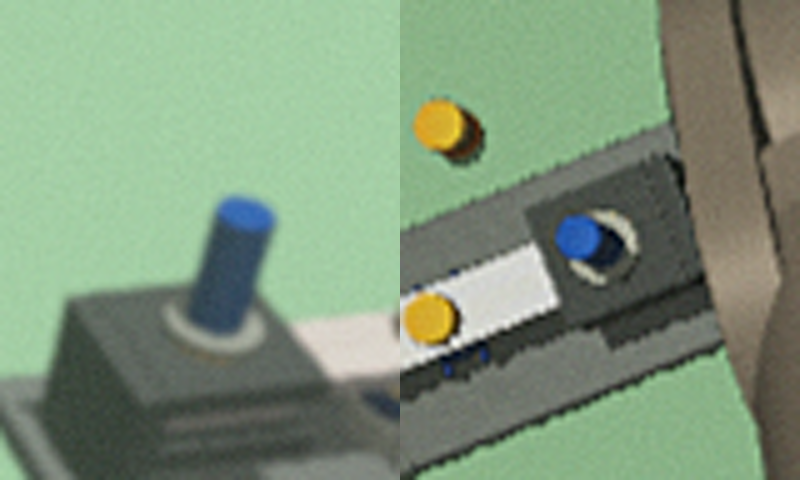

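The blue pin stands upright with its collar flat on the fork. Its head top is at crop (246,215), against about (244,211) predicted for a seated pin. In the top view its axis comes out within about 2 mm of the hole's.

```bash
python3 -c "
from plant import bot
print(bot.close_job())"
```

```text
the job is handed in; nothing more can be done
None
```

The blue lock pin is upright in the fork's hole with its collar down on the fork and the gripper clear, about 2 mm off the hole's axis by camera. The red and yellow pins were not touched, and the job was handed in at about 12 s; no verdict came back.

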